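# Load the dial carrier under the drag spring

### The job

Load the dial carrier into its nest: with the fingertips on its tail deck press it firmly down against the sprung bed, and, keeping it down, push it along the channel so that its nose passes under the lip of the drag spring, until it is fully home against the end bridge; then let go, so that it stays there under the spring. Never lift the carrier or ram it against the spring's lip, do not touch the spring with the fingers, and leave the four loose pieces beside the nest where they are.

Things in the scene. Friction and masses are not known exactly. Their poses are not given: they have to be found in the camera images.
- nest: Fixed aluminium nest, base plate 266 x 104 mm. Origin: centre of its underside, on the worktop; x along the channel in the loading direction (away from the robot, open end to end bridge), z up. Channel 63 mm wide between two rails, tops 26 mm high (screws 28), outer faces at y = +-44.5 mm; its floor is the sprung bed.
- bed_mid (a point): Centre of the top of the dark sprung bed (channel floor, stays level): 22 mm above the worktop when free, sinks 10 mm to a hard stop and springs back when let go. With the carrier on it the fingers need about 6 N to start it and about 13 N to hold it at the stop.
- stop (a point): Middle of the end bridge's face that stops the carrier, at nest x = 113 mm, 30 mm up. The bridge is 18 mm deep, spans the channel and is 45 mm high (clamp and screws to 54 mm).
- carrier: Loose grey dial carrier on the bed, 140 x 60 mm, 18 mm thick (tail deck 12), about 0.2 kg, slides with friction about 0.25. Origin: centre of its underside; x to the nose, parallel to nest x. Nose: flat top to x = 58 mm, 33 mm dial blank inlaid at x = 40 mm; then the top slopes down 3 mm to the front face at x = 70 mm. Home: origin at nest x = 43 mm; starts 64 to 92 mm short of it, nose before the spring's lip.
- deck (a point): Point to press on: top of the carrier's flat tail deck, on its centre line, 36 mm behind and 12 mm above the carrier's origin (34 mm above the worktop when free, 24 mm fully pressed). The deck runs 34 mm back from here to the tail end and 18 mm forward to the push rib.
- rib (a point): Middle of the upright push face where the low tail deck meets the thicker nose part: 18 mm behind and 16 mm above the carrier's origin, across its full 60 mm width, from the deck up 8 mm (ending in a 6 mm wide rib 2 mm above the nose's top). Fingertips on the deck push forward against this face.
- drag_spring: Steel leaf spring with a window, 56 mm wide, clamped on the end bridge and reaching back over the channel to a 9 mm thick lip shoe. Origin: its bending line, nest x = 117 mm, 46 mm up; leaf 45 to 47 mm up. Bends only upward: 3 N at the lip to start, then 0.8 N per mm. The lip blocks the carrier unless that is pressed down 7 mm or more; then it rides up the sloping nose.
- spring_lip (a point): Lower rounded front edge (radius 2 mm) of the drag spring's lip, mid width: nest x = 61 mm, 29.5 mm above the worktop at rest (nose's flat top: 40 mm free, 30 mm fully pressed). When the loaded carrier is let go, the lip rests on its top about 36 mm up, 18 mm ahead of the carrier's origin.
- chrono_case: Loose round chronograph case, black dial, 37 mm across, 10 mm high, left of the nest; origin under its centre. Leave alone.
- gold_case: Loose gold watch case, 34 x 25 x 10 mm, left of the nest; origin under its centre. Leave alone.
- brass_movement: Loose brass clock movement, 32 x 28 x 14 mm, right of the nest; origin under its centre. Leave alone.
- oil_bottle: Loose amber oil bottle with a white cap, 31 mm across, 60 mm tall, right of the nest; origin under its centre. Leave alone.
There are look-alikes about, which are no part of the job. Several things have the shape of the carrier; the one meant has the colours described above.

How it is judged:
By the outcome, as a careful person would: the job done as asked, in the order asked, and still so for the second after the job is handed in, with the robot touching nothing.
It also fails if it takes over 35 s, if anything falls off the work surface, if the arm or the gripper's body presses on something with over 40 N, if the wrist force passes 120 N, or if a joint passes its speed limit or range.

### The arm

A 6-joint arm with a two-finger parallel gripper is mounted at the origin on a cart in front of the work surface, level with it; the furniture and walls round the work are solid. World frame = base frame: x ahead of the robot, y to its left, z up, the work surface at z = 0. Lengths are in m, angles in degrees, forces in N, time in s.
With the tool pointing down it reaches from about 0.25 to 0.8 m from the base axis. Payload 8.5 kg.
Tool frame: the origin (TCP) lies where the fingers leave the gripper's body, on its centre line; the fingertips stand arm.tips_ahead ahead of it and the grasp point (between the pads) lies 54 mm ahead of it (arm.tips_ahead is the distance from the TCP to the fingertips, in m); z points along the fingers, y is the line along which they close (so a half turn about z gives the same grasp; the last joint's range is limited). The gripper opens to 85 mm and grips with 20 to 120 N. Pads are 22 mm wide; open, the fingers measure 114 mm over their backs; the gripper's body (76 mm by 85 mm) begins 54 mm behind the grasp point. The pads swing forward as they close: fully open they stand 13 mm farther back than shut.
Start: joints at [-67.666, 13.648, -0.773, 75.585, 0, 90], TCP at [0.199, -0.486, 0.304] pointing down, gripper open.
Joint ranges: [-152.45, 152.45], [-59.26, 108.67], [-65.41, 83.53], [-104.44, 129.93], [-82.83, 76.93], [-180, 180]. Speed limits (degrees/s): [127.2, 127.2, 159.86, 180, 180, 180].

### API

Orientations are given as a 3x3 rotation matrix whose columns are the frame's x, y, z axes.
In Python, from rig import readout, optics, order, arm gives the robot as it stands.
- The arm moves only by the tool step_arm, never from a script. Its argument "motion" is a list of rows, each a list of 3 entries, a list of its own where there are three numbers: the opening, from 0 (shut) to 1 (fully open), then the shift along the tool's x, y, z in m, then the turn about the tool's z in rad. In form: [[fingers, [x, y, z], spin], ...]. A call has 1 to 20 rows; each row shifts and turns the commanded pose from where the row before left it, along the tool's axes as they then stand; what a row does not reach is not made up. A row lasts 1/10 s, in which the tool goes at most 50 mm and 8.59 degrees, less where a joint would pass 70% of its speed; a pose out of reach is approached as far as the arm can. A call with a gripper value outside its range is refused whole. The fingers move at their own pace and stop on an object; "force" is the grip in N (left out, the last holds). Time passes only in rows, so rows that do not move let the fingers close. It gives the time, the measured TCP pose, the force, the opening and the grip force at its end, in the units of the state.
- readout.state(): the state, without advancing time (a new reading comes with each control period).
- optics.camera(name): name is "side" or "top" or "wrist"; returns a dict with "image" (400x640x3 uint8, blue, green, red), "fx", "fy", "cx", "cy" (pixels), "rvec" (rotation vector, rad) and "tvec" (3), from world to camera coordinates, as OpenCV has them. Camera axes: x right, y down, z forward; pixel columns grow to the right and rows downward; lengths in m; the calibration is good to about 2 mm. The wrist camera is an equidistant fisheye: a pixel r from the principal point sees the ray r / f radians off the axis. A picture is of the moment at which its call begins. There is no depth.
- order.hand_in(): hands the job in; it is judged then, once.
The state is a dict: "t": time; "joints": joint angles; "joint_velocities": joint speeds; "joint_efforts": joint torques, N m; "position": TCP position; "eef_rot": TCP orientation; "ft_force": force on the tool from outside, world axes, zero at the start; "ft_torque": the same for the moment, N m; "finger_gap": finger opening in m; "grasp_force": force on a finger pad.
Only numpy, scipy, OpenCV 4.12 (cv2) and the standard library are available. Lean on these libraries where they do the work, as an engineer would, in place of code of your own. Each camera call takes 0.05 s, during which the arm holds its last target. There are 200 camera calls.

## Working session

There is one attempt and no reset: what is moved stays moved. The work goes in short steps, Python scripts to look and compute and a tool call to move; the robot and the scene stay as the last step left them, time stands still between calls to the robot, and variables do not carry over. Pictures are saved under pics/ and viewed, at most 10 in all, crops included, and the job is handed in when it is done.

Besides the shell and the picture viewer there is one more tool, called after "Call:" as name(argument=value, ...), one argument or row to a line, values as JSON. step_arm: Moves the arm, as the interface text tells. Its arguments: {"type":"object","properties":{"motion":{"type":"array"},"force":{"type":"number"}},"required":["motion"]}

```bash
mkdir -p pics; ls; python3 - <<'E'
from rig import readout, optics, order, arm
import cv2
s=readout.state();print(s);print(arm.tips_ahead)
for n in("top","side"):
    c=optics.camera(n);cv2.imwrite(f"pics/{n}0.png",c["image"]);print(n,{k:v for k,v in c.items() if k!="image"})
E
```

```text
pics
{'t': 0.0, 'joints': array([-6.76672861e+01,  1.36811493e+01, -8.16094617e-01,  7.55845250e+01,
       -2.14423522e-03,  8.99989354e+01]), 'joint_velocities': array([-0.06786162,  0.04077784, -0.00094956,  0.03697741,  0.02553989,
        0.00311151]), 'joint_efforts': array([ 2.69841502e-05, -5.38779509e+01,  3.46435332e+01,  1.84695481e-02,
        6.38071151e-05, -1.81106645e-05]), 'position': array([ 0.19936732, -0.48534135,  0.30328155]), 'eef_rot': array([[ 9.24985829e-01,  3.80001161e-01, -5.76906405e-04],
       [ 3.80001597e-01, -9.24984908e-01,  1.30587051e-03],
       [-3.73974080e-05, -1.42713707e-03, -9.99998981e-01]]), 'ft_force': array([-0.58743252,  0.53066157,  0.11121602]), 'ft_torque': array([0.0375393 , 0.01311666, 0.0247838 ]), 'grasp_force': 0.0, 'finger_gap': 0.08530742190147557}
0.0726
top {'fx': 402.72497329863285, 'fy': 402.72497329863285, 'cx': 319.9481437912288, 'cy': 199.8295645313784, 'rvec': array([ 2.15921616, -2.14571117,  0.16830764]), 'tvec': array([-0.02267119,  0.50789271,  0.85560675])}
side {'fx': 477.6973694380744, 'fy': 477.6973694380744, 'cx': 317.6391357798738, 'cy': 190.23293456058917, 'rvec': array([ 2.29074949, -0.10137318,  0.02560557]), 'tvec': array([-0.5212571 ,  0.06558523,  0.87146059])}
```

View pics/top0.png

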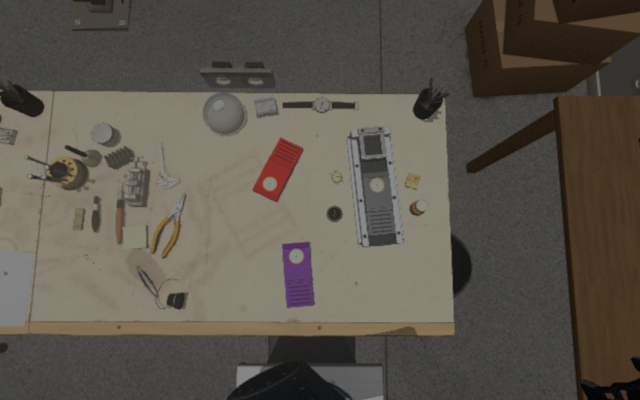

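View pics/side0.png

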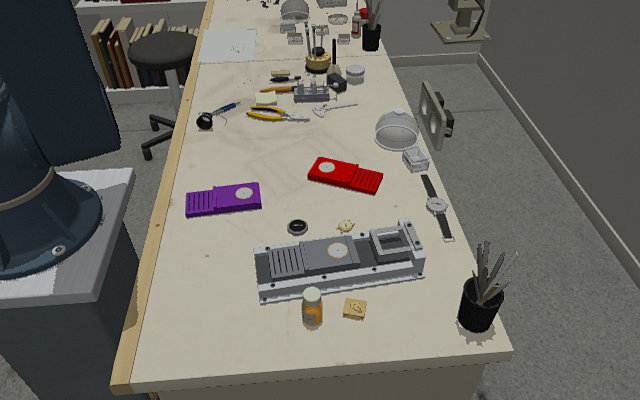

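Candidates with the carrier's shape are red at top (278,170), purple at (298,275), and grey in the nest at (377,200). Grey fits the description. The side view shows it at (320,258), with the bottle at (312,305), movement (355,308), chrono (297,227) and gold case (345,227). Next is a close crop to check it.

```bash
python3 - <<'E'
import cv2,numpy as np
a=cv2.imread("pics/top0.png")[118:253,338:434];b=cv2.imread("pics/side0.png")[210:315,245:435]
a=cv2.resize(a,None,fx=4.4,fy=4.4,interpolation=cv2.INTER_CUBIC);cv2.imwrite("pics/ca.png",np.clip(a*1.4,0,255).astype('u1'))
cv2.imwrite("pics/cb.png",cv2.resize(b,None,fx=4.2,fy=4.2,interpolation=cv2.INTER_CUBIC))
E
```

```text
(no output)
```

View pics/ca.png

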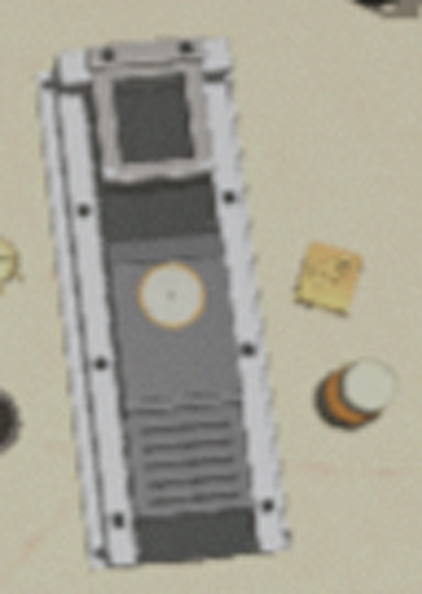

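View pics/cb.png

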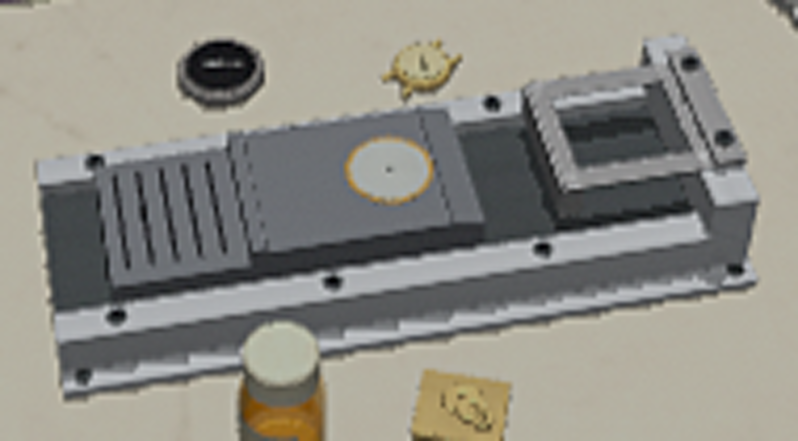

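The crops confirm the grey carrier, with a white dial at top crop (172,296) and side crop (389,170). The rail screws show clearly in both. I'll triangulate these points.

```bash
cat > h.py <<'E'
import numpy as np,cv2
from rig import optics
def ray(c,uv):
    R=cv2.Rodrigues(c["rvec"])[0];p=cv2.undistortPoints(np.float64([[uv]]),np.array([[c["fx"],0,c["cx"]],[0,c["fy"],c["cy"]],[0,0,1]]),None)[0,0]
    return -R.T@c["tvec"],R.T@np.array([*p,1])
def plane(c,uv,z):
    o,d=ray(c,uv);return o+d*(z-o[2])/d[2]
def tri(a,b):
    A=np.zeros((3,3));y=np.zeros(3)
    for o,d in(a,b):
        d=d/np.linalg.norm(d);P=np.eye(3)-np.outer(d,d);A+=P;y+=P@o
    return np.linalg.solve(A,y)
E
python3 - <<'E'
from h import *
np.set_printoptions(precision=4,suppress=True)
T,S=optics.camera("top"),optics.camera("side")
t=lambda p:((p[0]+.5)/4.4-.5+338,(p[1]+.5)/4.4-.5+118)
s=lambda p:((p[0]+.5)/4.2-.5+245,(p[1]+.5)/4.2-.5+210)
L=[(83,211),(101,364),(118,520)];Rr=[(230,198),(248,350),(268,506)]
print("T scr");PL=[plane(T,t(p),.028) for p in L];PR=[plane(T,t(p),.028) for p in Rr];print(*PL,*PR)
print("S scr L,R")
for p in[(95,162),(492,103),(116,317),(333,282),(543,248)]:print(plane(S,s(p),.028))
for n,P in(("L",PL),("R",PR)):
    d=P[0]-P[2];print(n,np.degrees(np.arctan2(d[1],d[0])))
print("mid",(PL[1]+PR[1])/2)
def dial(c,box):
    x,y,w,h=box;im=c["image"][y:y+h,x:x+w].astype(int);return im
print("dial T,S,tri",plane(T,t((172,296)),.040),plane(S,s((389,170)),.040),tri(ray(T,t((172,296))),ray(S,s((389,170)))))
print("bottle etc. bridge screws T z.054",plane(T,t((108,54)),.052),plane(T,t((187,47)),.052),"S",plane(S,s((690,63)),.052),plane(S,s((724,137)),.052))
print("tail end corners z.034 T",plane(T,t((137,515)),.034),plane(T,t((252,505)),.034),"S",plane(S,s((115,287)),.034))
print("bottle cap",plane(T,t((370,382)),.06),"rib T",plane(T,t((130,405)),.042),plane(T,t((240,400)),.042))
E
```

```text
T scr
[ 0.5884 -0.102   0.028 ] [ 0.5088 -0.1106  0.028 ] [ 0.4296 -0.1184  0.028 ] [ 0.5959 -0.1781  0.028 ] [ 0.5165 -0.1858  0.028 ] [ 0.4371 -0.1942  0.028 ]
S scr L,R
[ 0.4305 -0.1196  0.028 ]
[ 0.5897 -0.1031  0.028 ]
[ 0.4379 -0.1956  0.028 ]
[ 0.5179 -0.1871  0.028 ]
[ 0.5975 -0.1785  0.028 ]
L 5.897157602485361
R 5.781863722673337
mid [ 0.5127 -0.1482  0.028 ]
dial T,S,tri [ 0.542  -0.1455  0.04  ] [ 0.5432 -0.1452  0.04  ] [ 0.5426 -0.1454  0.0401]
bottle etc. bridge screws T z.054 [ 0.6646 -0.1129  0.052 ] [ 0.6686 -0.1532  0.052 ] S [ 0.6657 -0.1116  0.052 ] [ 0.6697 -0.1513  0.052 ]
tail end corners z.034 T [ 0.4318 -0.1272  0.034 ] [ 0.4372 -0.1849  0.034 ] S [ 0.4381 -0.1866  0.034 ]
bottle cap [ 0.4962 -0.2391  0.06  ] rib T [ 0.4862 -0.1233  0.042 ] [ 0.4891 -0.1784  0.042 ]
```

Nest yaw is about 5.95° and the carrier sits on the centre line, with its origin near (0.503,-0.1495) and the deck point at (0.467,-0.153). It has about 85 mm to travel. I'll shut the fingers, align with the nest and move above the deck.

Call:
step_arm(
  motion=[
    [0, [0, 0, 0], 0.143],
    [0, [0, 0, 0], 0.143],
    [0, [0.0215, -0.0216, 0.009], 0],
    [0, [0.0215, -0.0216, 0.009], 0],
    [0, [0.0215, -0.0216, 0.009], 0],
    [0, [0.0215, -0.0216, 0.009], 0],
    [0, [0.0215, -0.0216, 0.009], 0],
    [0, [0.0215, -0.0216, 0.009], 0],
    [0, [0.0215, -0.0216, 0.009], 0],
    [0, [0.0215, -0.0216, 0.009], 0],
    [0, [0.0215, -0.0216, 0.009], 0],
    [0, [0.0215, -0.0216, 0.009], 0],
    [0, [0.0215, -0.0216, 0.009], 0],
    [0, [0.0215, -0.0216, 0.009], 0],
    [0, [0.0215, -0.0216, 0.009], 0],
    [0, [0.0215, -0.0216, 0.009], 0],
    [0, [0, 0, 0], 0],
    [0, [0, 0, 0], 0],
  ],
)

```text
t: 2.0
position: [0.4675, -0.1531, 0.1776]
eef_rot: [[0.994, 0.105, -0.001], [0.105, -0.994, 0.0], [-0.001, -0.0, -1.0]]
ft_force: [0.1, 0.2, -0.3]
finger_gap: -0.0002
grasp_force: 0.0
```

Call:
step_arm(
  motion=[
    [0, [0, 0, 0.02], 0],
    [0, [0, 0, 0.02], 0],
    [0, [0, 0, 0.015], 0],
    [0, [0, 0, 0.006], 0],
    [0, [0, 0, 0], 0],
  ],
)

```text
t: 2.5
position: [0.4668, -0.1542, 0.1166]
eef_rot: [[0.995, 0.103, -0.001], [0.103, -0.995, 0.0], [-0.001, -0.0, -1.0]]
ft_force: [-0.5, -1.2, -0.5]
finger_gap: 0.0
grasp_force: 0.0
```

```bash
python3 - <<'E'
from h import *
b=optics.camera("side")["image"][170:315,235:435]
cv2.imwrite("pics/cc.png",cv2.resize(b,None,fx=4,fy=4,interpolation=cv2.INTER_CUBIC))
E
```

```text
(no output)
```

View pics/cc.png

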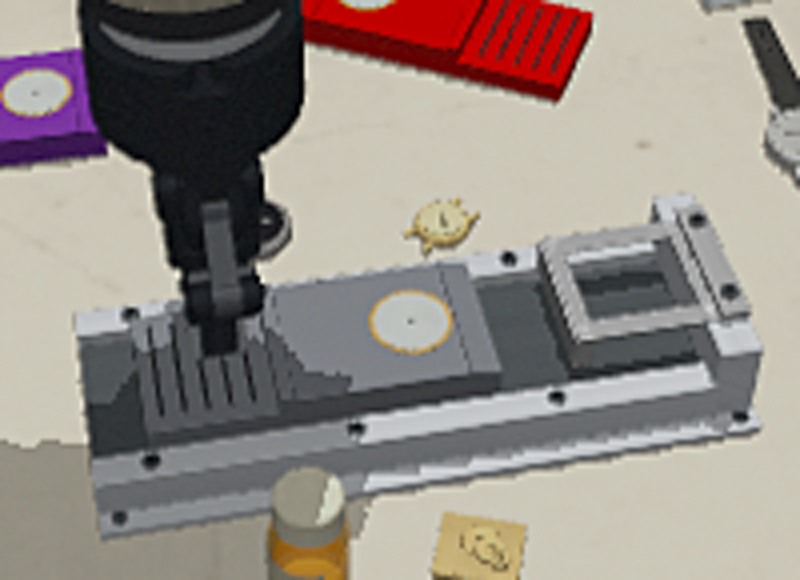

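The tips are at crop (220,350), centred above the deck and behind the rib at x≈275. Pressing down now.

Call:
step_arm(
  motion=[
    [0, [0, 0, 0.005], 0],
    [0, [0, 0, 0.004], 0],
    [0, [0, 0, 0.003], 0],
    [0, [0, 0, 0.002], 0],
    [0, [0, 0, 0.002], 0],
    [0, [0, 0, 0.002], 0],
    [0, [0, 0, 0.002], 0],
    [0, [0, 0, 0], 0],
  ],
)

```text
t: 3.35
position: [0.4678, -0.1537, 0.0975]
eef_rot: [[0.995, 0.104, 0.001], [0.104, -0.995, -0.001], [0.001, 0.001, -1.0]]
ft_force: [-3.2, 0.8, 11.6]
finger_gap: 0.0002
grasp_force: 6.0
```

Call:
step_arm(
  motion=[
    [0, [0, 0, 0.001], 0],
    [0, [0, 0, 0.001], 0],
    [0, [0, 0, 0], 0],
    [0, [0, 0, 0], 0],
  ],
)

```text
t: 3.75
position: [0.4677, -0.1538, 0.0964]
eef_rot: [[0.995, 0.104, 0.001], [0.104, -0.995, -0.001], [0.001, 0.001, -1.0]]
ft_force: [-5.8, 1.7, 21.8]
finger_gap: 0.0003
grasp_force: 10.8
```

It is at the hard stop with 22 N. Pushing forward while keeping the pressure on.

Call:
step_arm(
  motion=[
    [0, [0.002, 0, 0.0005], 0],
    [0, [0.003, 0, 0], 0],
    [0, [0.003, 0, 0], 0],
    [0, [0.003, 0, 0], 0],
    [0, [0.003, 0, 0], 0],
    [0, [0.003, 0, 0], 0],
    [0, [0.003, 0, 0], 0],
  ],
)

```text
t: 4.45
position: [0.4872, -0.152, 0.0964]
eef_rot: [[0.995, 0.103, 0.001], [0.103, -0.995, -0.002], [0.0, 0.002, -1.0]]
ft_force: [-9.5, -1.1, 29.2]
finger_gap: -0.0001
grasp_force: 14.5
```

Call:
step_arm(
  motion=[
    [0, [0.003, 0, 0], 0],
    [0, [0.003, 0, 0], 0],
    [0, [0.003, 0, 0], 0],
    [0, [0.003, 0, 0], 0],
    [0, [0.003, 0, 0], 0],
    [0, [0.003, 0, 0], 0],
  ],
)

```text
t: 5.05
position: [0.5051, -0.1501, 0.0965]
eef_rot: [[0.995, 0.103, 0.001], [0.103, -0.995, -0.002], [0.001, 0.002, -1.0]]
ft_force: [-9.7, -0.2, 27.9]
finger_gap: 0.0
grasp_force: 14.0
```

```bash
python3 - <<'E'
from h import *
b=optics.camera("side")["image"][170:315,235:435]
cv2.imwrite("pics/cd.png",cv2.resize(b,None,fx=4,fy=4,interpolation=cv2.INTER_CUBIC))
E
```

```text
(no output)
```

View pics/cd.png

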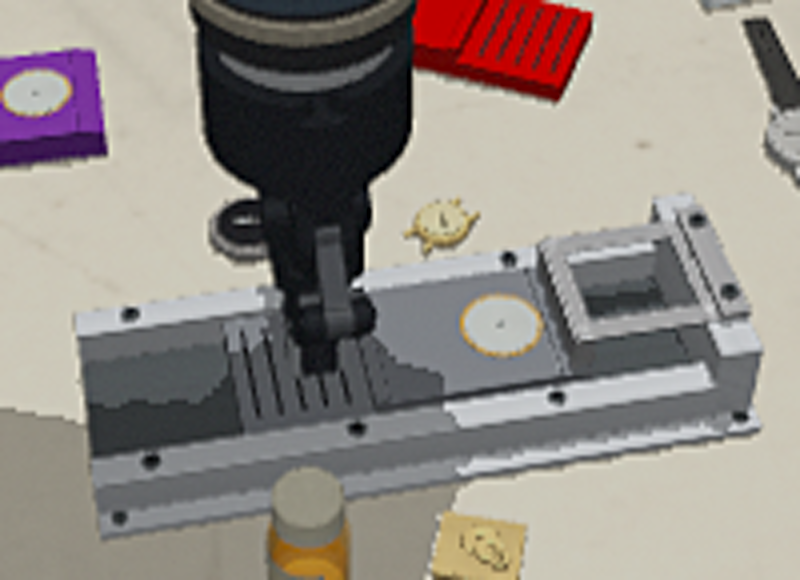

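The carrier has moved with the fingers and stays down. Dial is at crop (502,325) and the nose is entering under the lip. Continuing.

Call:
step_arm(
  motion=[
    [0, [0.002, 0, 0], 0],
    [0, [0.002, 0, 0], 0],
    [0, [0.002, 0, 0], 0],
    [0, [0.002, 0, 0], 0],
    [0, [0.003, 0, 0], 0],
    [0, [0.003, 0, 0], 0],
    [0, [0.003, 0, 0], 0],
    [0, [0.003, 0, 0], 0],
  ],
)

```text
t: 5.9
position: [0.5242, -0.1481, 0.0965]
eef_rot: [[0.995, 0.103, -0.001], [0.103, -0.995, -0.002], [-0.001, 0.002, -1.0]]
ft_force: [-13.5, -1.0, 29.5]
finger_gap: 0.0001
grasp_force: 15.1
```

Call:
step_arm(
  motion=[
    [0, [0.003, 0, 0], 0],
    [0, [0.003, 0, 0], 0],
    [0, [0.003, 0, 0], 0],
    [0, [0.003, 0, 0], 0],
    [0, [0.003, 0, 0], 0],
    [0, [0.003, 0, 0], 0],
    [0, [0.002, 0, 0], 0],
    [0, [0.002, 0, 0], 0],
  ],
)

```text
t: 6.7
position: [0.5462, -0.1457, 0.0965]
eef_rot: [[0.995, 0.103, -0.001], [0.103, -0.995, -0.002], [-0.001, 0.002, -1.0]]
ft_force: [-12.1, -2.2, 28.1]
finger_gap: 0.0001
grasp_force: 14.2
```

Call:
step_arm(
  motion=[
    [0, [0.002, 0, 0], 0],
    [0, [0.002, 0, 0], 0],
    [0, [0.002, 0, 0], 0],
    [0, [0.001, 0, 0], 0],
    [0, [0.001, 0, 0], 0],
  ],
)

```text
t: 7.2
position: [0.5515, -0.1451, 0.0964]
eef_rot: [[0.995, 0.103, -0.006], [0.103, -0.995, -0.002], [-0.006, 0.002, -1.0]]
ft_force: [-25.1, -3.5, 39.6]
finger_gap: 0.0004
grasp_force: 19.9
```

```bash
python3 - <<'E'
from h import *
b=optics.camera("side")["image"][170:315,235:435]
cv2.imwrite("pics/ce.png",cv2.resize(b,None,fx=4,fy=4,interpolation=cv2.INTER_CUBIC))
E
```

```text
(no output)
```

View pics/ce.png

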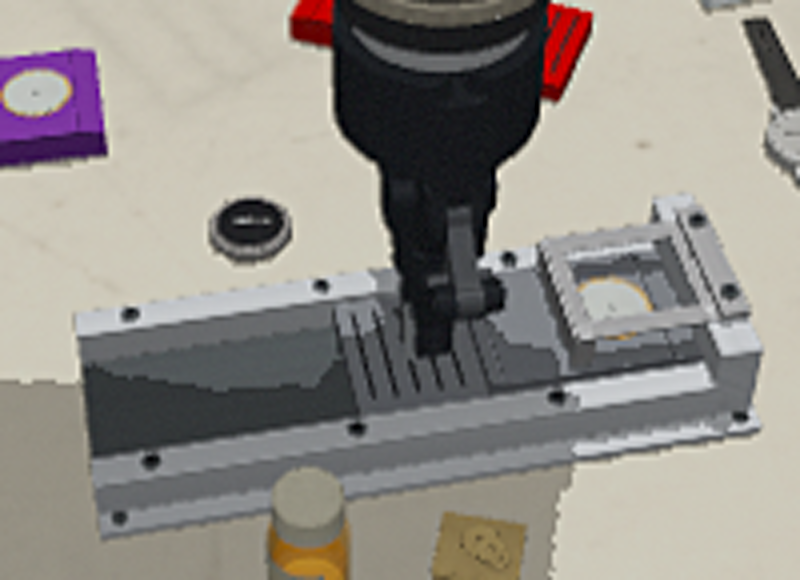

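Call:
step_arm(
  motion=[
    [0, [0.001, 0, 0], 0],
    [0, [0.001, 0, 0], 0],
    [0, [0, 0, 0], 0],
  ],
)

```text
t: 7.55
position: [0.5518, -0.1451, 0.0964]
eef_rot: [[0.995, 0.102, -0.009], [0.102, -0.995, -0.003], [-0.009, 0.002, -1.0]]
ft_force: [-29.5, -5.3, 43.9]
finger_gap: -0.0002
grasp_force: 21.7
```

```bash
python3 - <<'E'
from h import *
b=optics.camera("top")["image"][118:253,338:434]
cv2.imwrite("pics/cf.png",cv2.resize(b,None,fx=4.4,fy=4.4,interpolation=cv2.INTER_CUBIC))
E
```

```text
(no output)
```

View pics/cf.png

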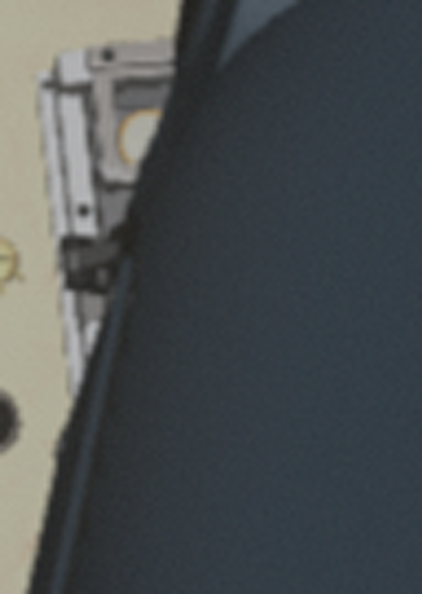

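The TCP no longer advances under 30 N, so the carrier is against the bridge. The top view is mostly hidden by the arm, but the dial shows in the spring window. I'll ease the preload and lift off gently.

Call:
step_arm(
  motion=[
    [0, [-0.001, 0, -0.0005], 0],
    [0, [-0.001, 0, -0.001], 0],
    [0, [-0.0005, 0, -0.001], 0],
    [0, [0, 0, -0.001], 0],
    [0, [0, 0, -0.001], 0],
    [0, [0, 0, -0.001], 0],
  ],
)

```text
t: 8.2
position: [0.5542, -0.1447, 0.1002]
eef_rot: [[0.995, 0.103, -0.001], [0.103, -0.995, -0.0], [-0.001, 0.0, -1.0]]
ft_force: [-1.6, -1.7, 3.7]
finger_gap: 0.0001
grasp_force: 1.8
```

Call:
step_arm(
  motion=[
    [0, [0, 0, -0.001], 0],
    [0, [0, 0, -0.001], 0],
    [0, [0, 0, -0.002], 0],
    [0, [0, 0, -0.003], 0],
    [0, [0, 0, -0.006], 0],
    [0, [0, 0, -0.02], 0],
    [0, [0, 0, -0.03], 0],
    [0, [-0.02, 0, -0.03], 0],
    [0, [-0.04, 0, -0.02], 0],
    [0, [-0.04, 0, 0], 0],
    [0, [-0.04, 0, 0], 0],
    [0, [-0.04, 0, 0], 0],
    [0, [-0.02, 0, 0], 0],
    [0, [0, 0, 0], 0],
  ],
)

```text
t: 9.6
position: [0.3532, -0.1651, 0.2135]
eef_rot: [[0.995, 0.102, -0.0], [0.102, -0.995, 0.0], [-0.0, -0.0, -1.0]]
ft_force: [0.4, 0.3, 0.3]
finger_gap: -0.0001
grasp_force: 0.0
```

```bash
python3 - <<'E'
from h import *
a=optics.camera("top")["image"][118:253,338:434];b=optics.camera("side")["image"][205:315,235:435]
a=cv2.resize(a,(300,422),interpolation=cv2.INTER_CUBIC);b=cv2.resize(b,(490,270),interpolation=cv2.INTER_CUBIC)
m=np.zeros((422,800,3),'u1');m[:,:300]=a;m[:270,305:795]=b;cv2.imwrite("pics/cg.png",m)
E
```

```text
(no output)
```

View pics/cg.png

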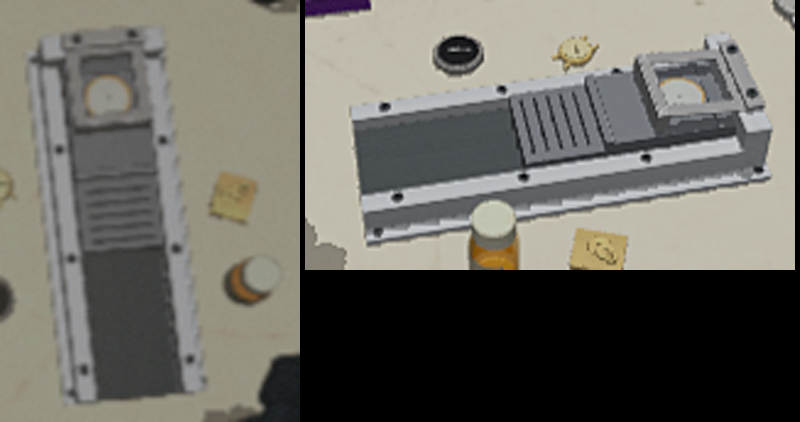

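```bash
python3 - <<'E'
from h import *
T=optics.camera("top");S=optics.camera("side")
t=lambda p:((p[0]+.5)/3.125-.5+338,(p[1]+.5)/3.126-.5+118)
s=lambda p:((p[0]-305+.5)/2.45-.5+235,(p[1]+.5)/2.4545-.5+205)
ax=np.array([.9946,.1037]);b=np.array([.667,-.1325])
def x(p): return (p[:2]-np.array([.513,-.1488]))@ax*1000-31.5
print([x(plane(T,t(p),.030)) for p in((87,250),(163,244))],x(plane(S,s((526,163)),.030)))
cv2.imwrite("pics/t9.png",T["image"])
E
```

```text
[np.float64(-26.981315097794038), np.float64(-27.925107914965434)] -27.23525627638594
```

The tail end is at nest x of about -27 mm, which is exactly home. The spring rests on the carrier and the loose pieces haven't moved, so I'm handing in.

```bash
python3 -c "
from rig import order
print(order.hand_in())"
```

```text
the job is handed in; nothing more can be done
None
```

The carrier was pressed down, pushed under the spring's lip until it stopped against the end bridge, and released; the last pictures show it home under the spring, the loose pieces unmoved and the arm clear, and the job is handed in (no verdict was returned).

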